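Clamp the membrane cell to the set force

ROBOT

A 6-joint arm with a two-finger parallel gripper is mounted at the origin on a cart in front of the work surface, level with it; the furniture and walls round the work are solid. World frame = base frame: x ahead of the robot, y to its left, z up, the work surface at z = 0. Lengths are in mm, angles in degrees, forces in N, time in s.
With the tool pointing down it reaches from about 300 to 850 mm from the base axis. Payload 4.2 kg.
Tool frame: the origin (TCP) lies at the very end of the fingers, on their centre line; the grasp point (between the pads) lies 19 mm behind it; z points along the fingers, y is the line along which they close (so a half turn about z gives the same grasp; the last joint's range is limited). The gripper opens to 91 mm and grips with 3 to 60 N. Pads are 32 mm wide; open, the fingers measure 118 mm over their backs; the gripper's body (76 mm by 178 mm) begins 60 mm behind the grasp point.
Start: joints at [71.734, 18.312, 89.639, -0, 72.044, -1.146], TCP at [169.267, 549.538, 213.976] pointing down, gripper open.
Joint ranges: [-177.97, 177.97], [-48.28, 115.42], [12.27, 149.76], [-77.06, 257.06], [2.81, 150.46], [-146.56, 146.56]. Speed limits (degrees/s): [147.25, 147.25, 180, 180, 180, 180].

INTERFACE

Orientations are given as [roll, pitch, yaw] about the fixed x, y, z axes, in that order (R = Rz(yaw) Ry(pitch) Rx(roll)).
In Python, from workcell import env, eyes gives the robot as it stands.
- The arm moves only by the tool send_rows, never from a script. Its argument "targets" is text: rows parted by semicolons, each of 7 numbers parted by spaces: the shift along the tool's x, y, z in m, then the turn, a rotation vector about the tool's x, y, z in degrees, then the opening in per cent of the stroke, from 0 (shut) to 100 (fully open). A call has 1 to 12 rows; each row is the pose to reach, as a shift and turn from the pose commanded when the call began, along the tool's axes at that moment; what a row does not reach only later rows make up. A row lasts 1/12 s, in which the tool goes at most 41.7 mm and 7.16 degrees, less where a joint would pass 70% of its speed; a pose out of reach is approached as far as the arm can. A call with a gripper value outside its range is refused whole. The fingers move at their own pace and stop on an object; "grip_force" is the grip in N (left out, the last holds). Time passes only in rows, so rows that repeat a pose let the fingers close. It gives the time, the measured TCP pose, the force, the opening and the grip force at its end, in the units of the state.
- env.state(): the state, without advancing time (a new reading comes with each control period).
- eyes.grab_frame(name): name is "side" or "top"; returns a dict with "image" (400x640x3 uint8, blue, green, red), "fovy" (degrees; the focal length in pixels is half the picture's height over the tangent of half this angle, whatever the lens; pixels are square), "cx", "cy" (the principal point, pixels), "eye" and "attitude" of the camera in the world. Camera axes: x right, y up, looking along -z (the intrinsics and any distortion apply to the point x, -y, -z); pixel columns grow to the right and rows downward; lengths in mm; the calibration is good to about 2 mm. A picture is of the moment at which its call begins. There is no depth.
- env.job_done(): hands the job in; it is judged then, once.
The state is a dict: "time_s": time; "qpos": joint angles; "qvel": joint speeds; "effort": joint torques, N m; "ee_pos": TCP position; "ee_rot": TCP orientation; "force": force on the tool from outside, world axes, zero at the start; "torque": the same for the moment, N m; "gripper_width": finger opening in mm; "gripper_force": force on a finger pad.
Only numpy, scipy, OpenCV 4.12 (cv2) and the standard library are available. Lean on these libraries where they do the work, as an engineer would, in place of code of your own. Each camera call takes 0.05 s, during which the arm holds its last target. There are 200 camera calls.

TASK

Slide the flat test cell gently in along the rails of the screw clamp until it is fully home, press it for a moment against the end stop with a firm but gentle push (about 15 N), and let go of it. Then tighten the clamp by turning its round knob clockwise until the indicator tab pops out of the front of the clamp's arm, and stop there without over-tightening. Let go, and leave the jar, the beaker and the vial standing where they are.

Things in the scene. Friction and masses are not known exactly. Their poses are not given: they have to be found in the camera images.
- clamp: Fixed bench screw clamp: base plate 230 x 100 x 10 mm (x -150 to +80) and a grey C-frame whose arm is 36 mm wide, 106 mm high (111 round the screw), ending 32 mm in front of the screw axis. Origin on the bench under the screw axis; x runs from open front to rear, z up. Bed top at z = 12 mm. Two rails, tops at 20 mm, 42 mm apart, guide the cell along x (x -47 to +45 mm, flared in front to -65).
- stop: Steel end stop between the rear ends of the rails, 40 mm wide, 36 mm high. Origin at the foot of the face that the pad on the cell's rear end wall (23 to 33 mm above the cell's underside) meets, at clamp x = +45 mm. The cell should bear on it with 3 to 35 N for 0.2 s when pressed home (sliding takes up to 9 N, and friction eats up to half of the push); more than 35 N damages it.
- cell_lug (a point): Centre of the upright lug at the front of the loose cell: pinch it here. The lug is 30 mm wide (y, pinch across this) and 14 mm thick (x); its top is 16 mm above this point, which is 36 mm above the cell's underside and 48 mm above the bench. Axes as the clamp's when straight. With the cell home this point is at clamp x = -90 mm, y = 0. It starts 25 to 55 mm short of that.
- cell_seat (a point): Point on the underside of the cell that comes onto the screw axis when the cell is home. The cell: a flat aluminium block of 0.25 to 0.6 kg, 150 x 40 mm (30 mm wide at the front), 14 mm thick (33 at the rear wall), lying on the clamp's bed, its rear end between the rails. A white cover plate 76 x 38 mm lies over this point; its top is 24 to 30 mm above it, with unseen gaskets, not measured.
- handle_grip (a point): Centre of the round black knob on top of the vertical screw, on its axis: 40 mm diameter, 26 mm high, 163 mm above the bench when fully unscrewed. Clockwise from above tightens; the knob then sinks 20 mm per turn (3.18 mm per rad), and the hand must follow. It takes 0.2 Nm to turn, 0.35 Nm near the set force, stays where it is left, and turns 7.5 rad in all. 2 to 5 rad will be needed.
- foot: Round sprung pressure foot, 28 mm across, under the screw; origin at the centre of its pressing face, 46.5 mm above the bench when fully unscrewed. It sinks with the knob until it meets the cell's cover, 2 to 9.5 mm below its start; from there its spring yields up to 3.18 mm per rad of turning, at 8 N per mm. More than 52 N on the foot is over-tight.
- tab (a joint): Indicator tab, a flat steel tongue 24 mm wide and 6 mm thick in the front end of the clamp's arm, 90 mm above the bench; value = how far it stands out towards the robot, in m: 0 flush, 0.012 fully out. It is driven by the preloaded bed under the cell: it stays in until the foot presses with about 36 N, and is fully out at about 41 N (about 0.5 rad of turning later). It goes back in if loosened.
- jar: White plastic jar, 66 mm across, 83 mm high; origin at the centre of its underside. Bystander.
- beaker: Small clear glass beaker, 52 mm across, 60 mm high; origin at the centre of its underside. Bystander.
- vial: Small glass vial with a black cap, 18 mm across, 44 mm high; origin at the centre of its underside. Bystander.
Not all that is in view belongs to the job. Leave any blue look-alike of the part that bears cell_lug alone.

How it is judged:
By the outcome, as a careful person would: the job done as asked, in the order asked, and still so for the second after the job is handed in, with the robot touching nothing.
It also fails if it takes over 72 s, if anything falls off the work surface, if the arm or the gripper's body presses on something with over 40 N, if the wrist force passes 120 N, or if a joint passes its speed limit or range.

## Working session

There is one attempt and no reset: what is moved stays moved. The work goes in short steps, Python scripts to look and compute and a tool call to move; the robot and the scene stay as the last step left them, time stands still between calls to the robot, and variables do not carry over. Pictures are saved under pics/ and viewed, at most 10 in all, crops included, and the job is handed in when it is done.

Besides the shell and the picture viewer there is one more tool, called after "Request:" as name(argument=value, ...), one argument or row to a line, values as JSON. send_rows: Moves the arm, as the interface text tells. Its arguments: {"type":"object","properties":{"targets":{"type":"string"},"grip_force":{"type":"number"}},"required":["targets"]}

```bash
ls; mkdir -p pics; python3 - <<'E'
from workcell import env, eyes
import cv2, numpy as np
for n in ("side","top"):
    f=eyes.grab_frame(n); cv2.imwrite(f"pics/{n}0.png",f["image"])
    print(n,{k:(np.round(v,4).tolist() if k!="image" else 0) for k,v in f.items()})
s=env.state(); print(s)
E
```

```text
pics
side {'image': 0, 'fovy': 55.0008, 'cx': 323.5817, 'cy': 201.502, 'eye': [579.8896, -875.2401, 510.1815], 'attitude': [62.9898, 1.0202, -4.6749]}
top {'image': 0, 'fovy': 54.5908, 'cx': 315.3333, 'cy': 205.5495, 'eye': [480.8135, -111.0912, 1030.7499], 'attitude': [7.4508, 1.2415, -88.6297]}
{'time_s': 0.1, 'qpos': array([ 7.17323993e+01,  1.83481554e+01,  8.96988629e+01, -1.73853555e-03,
        7.20430023e+01, -1.14562169e+00]), 'qvel': array([ 0.11197039, -0.07534212, -0.18034449, -0.01847625, -0.04790609,
       -0.01533486]), 'effort': array([-1.69262232e-03, -4.13332450e+01, -2.32507306e+01,  7.26741878e-02,
        4.21788124e-02, -3.78646371e-05]), 'ee_pos': array([169.15120399, 549.09473502, 213.20631635]), 'ee_rot': array([-1.79909964e+02, -1.47155352e-04,  1.62878558e+02]), 'force': array([-0.20864726, -0.42005816, -0.45502766]), 'torque': array([0.04557544, 0.00867247, 0.04112166]), 'gripper_force': 0.0, 'gripper_width': 90.95591658363111}
```

View pics/side0.png

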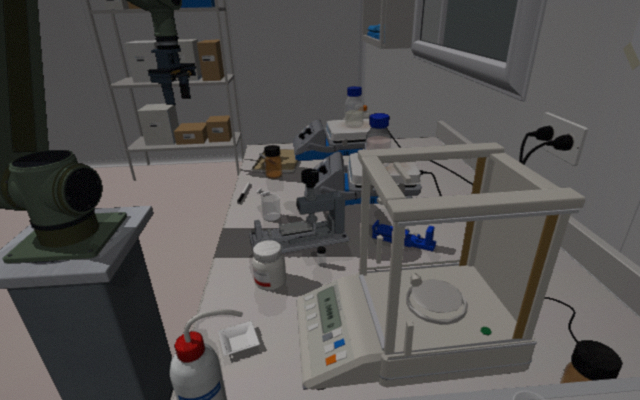

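View pics/top0.png

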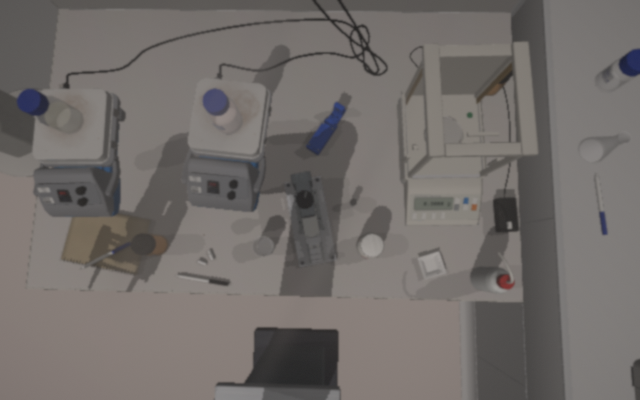

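The side view shows the clamp at about (320,215), with the jar at (268,265), the beaker at (270,207) and a blue look-alike at (405,237). In the top view the clamp's knob is near (305,200) and its front near (315,258), the jar is at (371,245), the beaker at (264,245), the vial probably at (353,202), and the blue look-alike at (327,130). Next I'll enlarge the clamp in both views.

```bash
cat > h.py <<'E'
import numpy as np, cv2
from scipy.spatial.transform import Rotation as R
from workcell import env, eyes
def grab(n):
    return eyes.grab_frame(n)
def cam(f):
    F=200/np.tan(np.radians(f["fovy"])/2); return F,R.from_euler("xyz",f["attitude"],degrees=True).as_matrix(),np.array(f["eye"])
def ray(f,u,v):
    F,M,e=cam(f); d=M@np.array([(u-f["cx"])/F,-(v-f["cy"])/F,-1]); return e,d/np.linalg.norm(d)
def plane(f,u,v,z):
    e,d=ray(f,u,v); return e+d*(z-e[2])/d[2]
def proj(f,p):
    F,M,e=cam(f); c=M.T@(np.array(p,float)-e); return np.array([f["cx"]+F*c[0]/-c[2], f["cy"]-F*c[1]/-c[2]])
def tri(f1,p1,f2,p2):
    A=np.zeros((3,3));b=np.zeros(3)
    for f,p in((f1,p1),(f2,p2)):
        e,d=ray(f,*p);P=np.eye(3)-np.outer(d,d);A+=P;b+=P@e
    return np.linalg.solve(A,b)
def crop(img,x0,y0,x1,y1,s,g=1.0):
    c=cv2.resize(img[y0:y1,x0:x1],None,fx=s,fy=s,interpolation=cv2.INTER_CUBIC)
    return np.uint8(255*np.clip(c/255.*g,0,1)**0.6)
E
python3 - <<'E'
import cv2,numpy as np
from h import *
t=cv2.imread("pics/top0.png");s=cv2.imread("pics/side0.png")
a=crop(t,240,160,400,280,5,1.3)
cv2.imwrite("pics/topc.png",a)
cv2.imwrite("pics/sidec.png",crop(s,240,160,360,260,6,1.3))
f=grab("top"); print([k for k in f])
print("knob",plane(f,305,200,176),"front",plane(f,315,260,10), "jar",plane(f,371,245,83),"beaker",plane(f,264,245,60),"vial",plane(f,353,202,40))
E
```

```text
['image', 'fovy', 'cx', 'cy', 'eye', 'attitude']
knob [604.1407537  -66.55435871 176.        ] front [470.52846543 -88.33903487  10.        ] jar [ 510.58274832 -224.99828432   83.        ] beaker [505.09038932  38.96393094  60.        ] vial [ 621.12902686 -183.34829059   40.        ]
```

View pics/topc.png

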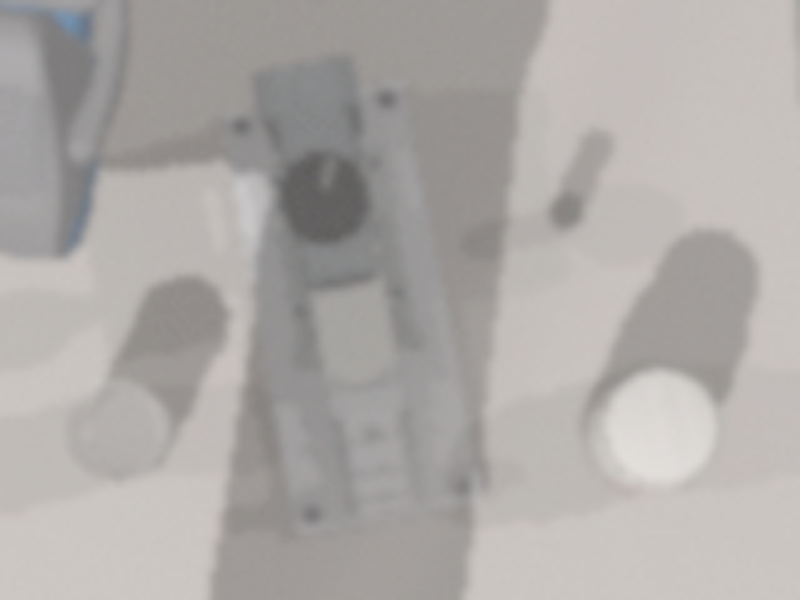

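View pics/sidec.png

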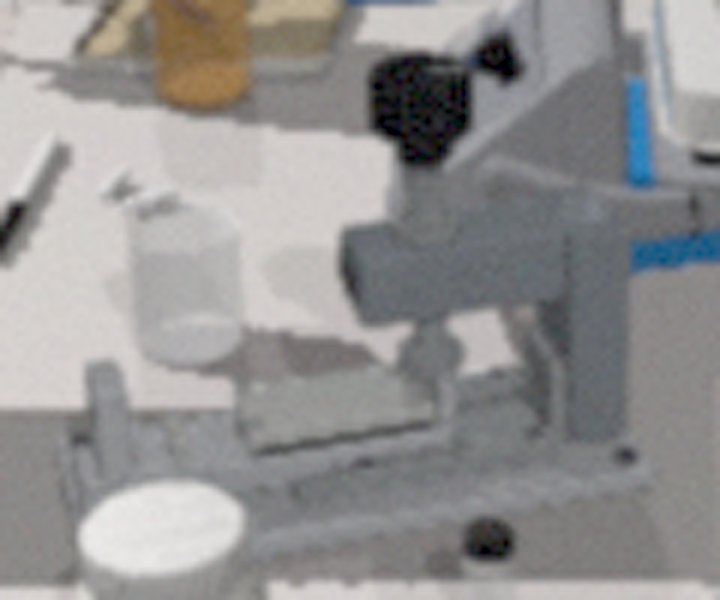

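In the enlarged views, the top crop shows the base bolts at (312,513), (461,487), (387,98) and (241,126), the knob at (323,197) and the white cover's front edge at about (360,382). The lug top is near (380,487), and the vial cap at (566,210). In the side crop the lug is at (105,420) with its top at (103,368). The grey part with the lug lies in the clamp's bed, so it's the one to use. The blue one behind is the look-alike.

```bash
python3 - <<'E'
from h import *
f=grab("top");g=grab("side")
P=lambda u,v,z:plane(f,240+u/5,160+v/5,z)
S=lambda u,v:(240+u/6,160+v/6)
b=[P(*q,12) for q in((312,513),(461,487),(387,98),(241,126))]
print(np.round(b,1))
for i,j in((0,3),(1,2)): d=b[j]-b[i];print("yaw",np.degrees(np.arctan2(d[1],d[0])),np.linalg.norm(d))
for i,j in((1,0),(2,3)): d=b[j]-b[i];print("yaw w",np.degrees(np.arctan2(d[1],d[0]))-90,np.linalg.norm(d))
print("knob top",P(323,197,176))
k=tri(f,(240+323/5,160+197/5),g,S(420,85));print("knob tri",k)
print("cover front",P(360,382,39))
print("lug top plane",P(380,487,64))
l=tri(f,(240+380/5,160+487/5),g,S(103,368));print("lug tri",l)
print("vial tri",tri(f,(240+566/5,160+210/5),g,S(490,535)))
m=(b[0]+b[1]+b[2]+b[3])/4;print("base centre",m)
E
```

```text
[[ 463.1  -55.7   12. ]
 [ 478.3 -133.    12. ]
 [ 683.6  -89.7   12. ]
 [ 666.8  -12.    12. ]]
yaw 12.124698942840187 208.43656868932095
yaw 11.915415467430776 209.79375971778134
yaw w 11.183785973082237 78.75354035063033
yaw w 12.16977839085051 79.5092549166428
knob top [605.47407132 -65.62452126 176.        ]
knob tri [607.7945761 -65.1547682 167.8844733]
cover front [530.33682181 -79.88546444  39.        ]
lug top plane [477.49759733 -91.86247581  64.        ]
lug tri [479.48170361 -91.68006257  67.23181702]
vial tri [ 622.4466251  -183.73338636   41.34647247]
base centre [572.95845218 -72.59881134  12.        ]
```

```bash
cat >> h.py <<'E'
def rel(c,cy,t,ty):
    "commanded pos,yaw (tool down) -> target pos,yaw ; shift in tool axes (m) and turn about tool z (deg)"
    M=(R.from_euler("z",cy,degrees=True)*R.from_euler("x",180,degrees=True)).as_matrix()
    return np.round(M.T@(np.array(t,float)-np.array(c,float))/1000,4), round(cy-ty,2)
E
python3 - <<'E'
from h import *
a=[169.27,549.54,213.98];t=[479,-92,150]
m=[330,230,214]
print(rel(a,162.88,m,90),rel(m,90,t,12))
E
```

```text
(array([-0.2477, -0.2581, -0.    ]), 72.88) (array([-0.322,  0.149,  0.064]), 78)
```

Request:
send_rows(
  targets="-0.2477 -0.2581 0 0 0 72.88 100;-0.2477 -0.2581 0 0 0 72.88 100;-0.2477 -0.2581 0 0 0 72.88 100;-0.2477 -0.2581 0 0 0 72.88 100;-0.2477 -0.2581 0 0 0 72.88 100;-0.2477 -0.2581 0 0 0 72.88 100;-0.2477 -0.2581 0 0 0 72.88 100;-0.2477 -0.2581 0 0 0 72.88 100;-0.2477 -0.2581 0 0 0 72.88 100;-0.2477 -0.2581 0 0 0 72.88 100;-0.2477 -0.2581 0 0 0 72.88 100;-0.2477 -0.2581 0 0 0 72.88 100",
)

```text
time_s: 1.25
ee_pos: [330.1, 229.9, 214.0]
ee_rot: [180.0, -0.0, 90.1]
force: [0.2, -0.0, 0.7]
gripper_width: 91.3
gripper_force: 0.0
```

Request:
send_rows(
  targets="-0.322 0.149 0.064 0 0 78 100;-0.322 0.149 0.064 0 0 78 100;-0.322 0.149 0.064 0 0 78 100;-0.322 0.149 0.064 0 0 78 100;-0.322 0.149 0.064 0 0 78 100;-0.322 0.149 0.064 0 0 78 100;-0.322 0.149 0.064 0 0 78 100;-0.322 0.149 0.064 0 0 78 100;-0.322 0.149 0.064 0 0 78 100;-0.322 0.149 0.064 0 0 78 100;-0.322 0.149 0.064 0 0 78 100;-0.322 0.149 0.064 0 0 78 100",
)

```text
time_s: 2.25
ee_pos: [479.4, -91.6, 149.4]
ee_rot: [-180.0, 0.0, 12.1]
force: [1.1, 0.2, -0.2]
gripper_width: 91.2
gripper_force: 0.0
```

```bash
python3 - <<'E'
from h import *
f=grab("top");g=grab("side")
a=crop(f["image"],260,190,360,270,4,1.3);b=crop(g["image"],230,150,330,250,4,1.3)
h=max(a.shape[0],b.shape[0]); o=np.zeros((h,800,3),np.uint8);o[:a.shape[0],:400]=a;o[:b.shape[0],400:]=b
cv2.imwrite("pics/hover.png",o)
for z in(64,29): print(proj(g,(479,-92,z)),proj(f,(479,-92,z)))
E
```

```text
[256.21775509 222.7205361 ] [316.06996332 256.78867718]
[257.66052621 235.54107269] [316.34012864 256.76935759]
```

View pics/hover.png

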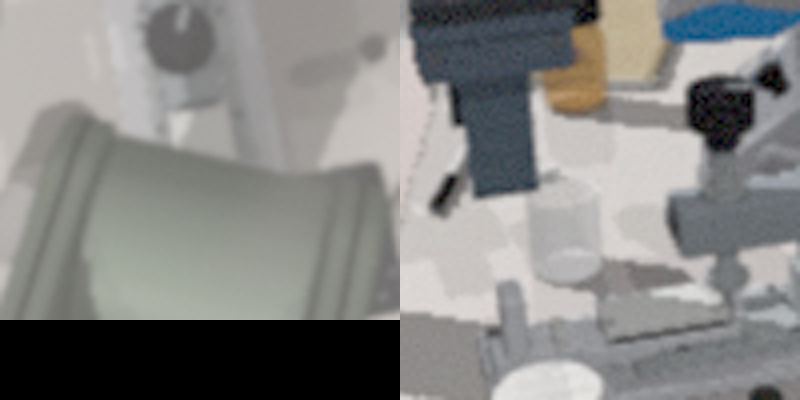

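The side crop shows the open fingers (505,190) above and in line with the lug (511,315), and the projection agrees within about 1 px. I'll descend and grip.

Request:
send_rows(
  targets="0 0 0.03 0 0 0 100;0 0 0.06 0 0 0 100;0 0 0.09 0 0 0 100;0 0 0.11 0 0 0 100;0 0 0.118 0 0 0 100;0 0 0.118 0 0 0 100;0 0 0.118 0 0 0 60;0 0 0.118 0 0 0 60",
  grip_force=20,
)

```text
time_s: 3.02
ee_pos: [480.4, -92.0, 33.3]
ee_rot: [179.9, -0.2, 12.1]
force: [0.2, -0.1, 0.3]
gripper_width: 80.9
gripper_force: 0.0
```

Request:
send_rows(
  targets="0 0 0 0 0 0 0;0 0 0 0 0 0 0;0 0 0 0 0 0 0;0 0 0 0 0 0 0;0 0 0 0 0 0 0;0 0 0 0 0 0 0;0 0 0 0 0 0 0;0 0 0 0 0 0 0",
)

```text
time_s: 3.68
ee_pos: [479.0, -92.0, 31.9]
ee_rot: [-180.0, 0.0, 12.0]
force: [0.3, 0.1, 0.4]
gripper_width: 29.9
gripper_force: 20.0
```

Request:
send_rows(
  targets="0.0025 0 0 0 0 0 0;0.005 0 0 0 0 0 0;0.0075 0 0 0 0 0 0;0.01 0 0 0 0 0 0;0.0125 0 0 0 0 0 0;0.015 0 0 0 0 0 0;0.0175 0 0 0 0 0 0;0.02 0 0 0 0 0 0;0.0225 0 0 0 0 0 0;0.025 0 0 0 0 0 0;0.0275 0 0 0 0 0 0;0.03 0 0 0 0 0 0",
)

```text
time_s: 4.68
ee_pos: [508.6, -85.7, 31.9]
ee_rot: [-180.0, 0.0, 12.0]
force: [-4.0, -0.7, 4.4]
gripper_width: 29.9
gripper_force: 20.0
```

Request:
send_rows(
  targets="0.001 0 0 0 0 0 0;0.002 0 0 0 0 0 0;0.003 0 0 0 0 0 0;0.004 0 0 0 0 0 0;0.005 0 0 0 0 0 0;0.006 0 0 0 0 0 0;0.007 0 0 0 0 0 0",
)

```text
time_s: 5.27
ee_pos: [515.3, -84.3, 31.9]
ee_rot: [-180.0, -0.0, 12.0]
force: [-4.1, -0.5, 3.3]
gripper_width: 29.8
gripper_force: 20.0
```

Request:
send_rows(
  targets="0.0005 0 0 0 0 0 0;0.001 0 0 0 0 0 0;0.0015 0 0 0 0 0 0",
)

```text
time_s: 5.52
ee_pos: [516.7, -84.0, 31.9]
ee_rot: [-180.0, 0.0, 12.0]
force: [-4.3, -0.5, 4.0]
gripper_width: 29.9
gripper_force: 20.0
```

Request:
send_rows(
  targets="0.0005 0 0 0 0 0 0;0.001 0 0 0 0 0 0;0.0015 0 0 0 0 0 0",
)

```text
time_s: 5.77
ee_pos: [518.2, -83.7, 31.9]
ee_rot: [-180.0, -0.0, 12.0]
force: [-3.6, -0.7, 3.7]
gripper_width: 29.6
gripper_force: 20.0
```

Request:
send_rows(
  targets="0.0004 0 0 0 0 0 0;0.0008 0 0 0 0 0 0",
)

```text
time_s: 5.93
ee_pos: [518.3, -83.7, 31.9]
ee_rot: [-180.0, 0.1, 12.0]
force: [-5.8, -2.2, 5.7]
gripper_width: 29.5
gripper_force: 20.0
```

Request:
send_rows(
  targets="0.0004 0 0 0 0 0 0;0.0008 0 0 0 0 0 0",
)

```text
time_s: 6.1
ee_pos: [518.3, -83.6, 31.9]
ee_rot: [-180.0, 0.2, 12.0]
force: [-8.5, -2.8, 6.7]
gripper_width: 30.1
gripper_force: 20.0
```

Request:
send_rows(
  targets="0.0004 0 0 0 0 0 0;0.0008 0 0 0 0 0 0;0.0012 0 0 0 0 0 0",
  grip_force=30,
)

```text
time_s: 6.35
ee_pos: [518.3, -83.6, 31.9]
ee_rot: [-180.0, 0.3, 12.0]
force: [-11.3, -3.9, 10.1]
gripper_width: 29.9
gripper_force: 30.0
```

Request:
send_rows(
  targets="0.0004 0 0 0 0 0 0;0.0006 0 0 0 0 0 0",
)

```text
time_s: 6.52
ee_pos: [518.3, -83.6, 31.9]
ee_rot: [-180.0, 0.4, 12.0]
force: [-11.3, -4.8, 9.9]
gripper_width: 29.7
gripper_force: 30.0
```

Request:
send_rows(
  targets="0.0005 0 0 0 0 0 0;0.001 0 0 0 0 0 0;0.001 0 0 0 0 0 0;0.001 0 0 0 0 0 0;0.001 0 0 0 0 0 0;0.001 0 0 0 0 0 0;0.001 0 0 0 0 0 0",
)

```text
time_s: 7.1
ee_pos: [518.3, -83.6, 31.9]
ee_rot: [-180.0, 0.5, 12.1]
force: [-13.1, -6.2, 12.1]
gripper_width: 29.9
gripper_force: 30.0
```

Request:
send_rows(
  targets="-0.001 0 0 0 0 0 0;-0.002 0 0 0 0 0 0;-0.003 0 0 0 0 0 0;-0.003 0 0 0 0 0 20;-0.003 0 0 0 0 0 60;-0.003 0 0 0 0 0 60;-0.003 0 0 0 0 0 60;-0.003 0 0 0 0 0 60",
)

```text
time_s: 7.77
ee_pos: [520.5, -83.4, 31.9]
ee_rot: [180.0, -0.1, 12.0]
force: [0.6, -0.5, -0.6]
gripper_width: 53.4
gripper_force: 0.0
```

Request:
send_rows(
  targets="0 0 0 0 0 0 90;0 0 0 0 0 0 90;-0.002 0 -0.03 0 0 0 90;-0.01 0 -0.065 0 0 0 90;-0.04 0 -0.1 0 0 0 90;-0.07 0 -0.13 0 0 0 90;-0.1 0 -0.16 0 0 0 90;-0.1 0 -0.19 0 0 0 90;-0.1 0 -0.19 0 0 0 90",
)

```text
time_s: 8.52
ee_pos: [423.5, -105.3, 228.3]
ee_rot: [179.7, -0.7, 11.9]
force: [1.8, -0.4, 0.8]
gripper_width: 82.1
gripper_force: 0.0
```

```bash
python3 - <<'E'
from h import *
f=grab("top");g=grab("side")
a=crop(f["image"],260,170,360,270,4,1.3);b=crop(g["image"],250,160,350,260,4,1.3)
cv2.imwrite("pics/home.png",np.hstack([a,b]))
cv2.imwrite("pics/side_ref.png",g["image"])
print(env.state()["ee_pos"],env.state()["qpos"])
print("home lug top proj",proj(g,(518.8,-84.1,64)),"tab front proj",proj(g,(606.8-32*.978,-65.4-32*.208,90)))
E
```

```text
[ 422.28535935 -104.50362644  223.44466854] [-1.54245779e+01  5.05241058e+00  1.05606244e+02  1.38030515e-02
  6.90927925e+01  6.25958046e+01]
home lug top proj [273.55883046 220.07982902] tab front proj [297.09486074 206.60468356]
```

View pics/home.png

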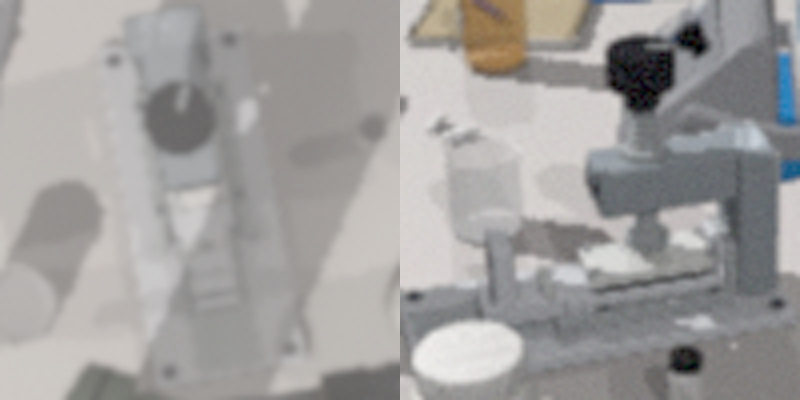

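The lug is now at side px (274,219), against a predicted (273.6,220), so the cell is home. The jar, beaker and vial haven't moved. Next is the knob, starting with the last joint wound back to about -131°.

Request:
send_rows(
  targets="0.189 0 0 0 0 -83 80;0.189 0 0 0 0 -83 80;0.189 0 0 0 0 -83 80;0.189 0 0 0 0 -83 80;0.189 0 0 0 0 -83 80;0.189 0 0 0 0 -83 80;0.189 0 0 0 0 -83 80;0.189 0 0 0 0 -83 80;0.189 0 0 0 0 -83 80;0.189 0 0 0 0 -83 80;0.189 0 0 0 0 -83 80;0.189 0 0 0 0 -83 80",
)

```text
time_s: 9.62
ee_pos: [606.2, -64.5, 219.4]
ee_rot: [-179.8, -0.1, 95.3]
force: [0.1, 0.2, -0.0]
gripper_width: 72.9
gripper_force: 0.0
```

Request:
send_rows(
  targets="0 0 0 0 0 -83 80;0 0 0 0 0 -83 80;0 0 0 0 0 -83 80;0 0 0 0 0 -83 80;0 0 0 0 0 -83 80;0 0 0 0 0 -83 80;0 0 0 0 0 -83 80;0 0 0 0 0 -83 80;0 0 0 0 0 -83 80;0 0 0 0 0 -83 80;0 0 0 0 0 -83 80;0 0 0 0 0 -83 80",
)

```text
time_s: 10.62
ee_pos: [606.2, -64.5, 219.4]
ee_rot: [180.0, -0.2, 178.3]
force: [-0.6, 0.1, 0.1]
gripper_width: 72.6
gripper_force: 0.0
```

Request:
send_rows(
  targets="0 0 0 0 0 -37 80;0 0 0 0 0 -37 80;0 0 0 0 0 -37 80;0 0 0 0 0 -37 80;0 0 0 0 0 -37 80;0 0 0 0 0 -37 80;0 0 0 0 0 -37 80;0 0 0 0 0 -37 80",
)

```text
time_s: 11.28
ee_pos: [606.4, -64.7, 220.7]
ee_rot: [179.9, -0.1, -145.1]
force: [-0.1, 0.2, -0.7]
gripper_width: 72.7
gripper_force: 0.0
```

```bash
python3 - <<'E'
from h import *
s=env.state();print(s["ee_pos"],s["ee_rot"],s["qpos"])
p=s["ee_pos"];y=s["ee_rot"][2];print(rel(p,y,(606.5,-65.2,146),215))
E
```

```text
[606.37959322 -64.7347546  220.7181471 ] [ 1.79915285e+02 -8.00515373e-02 -1.45131213e+02] [-7.17925377e+00  2.13163729e+01  8.41128848e+01  9.63509061e-03
  7.46869254e+01 -1.32050535e+02]
(array([ 0.0002, -0.0005,  0.0747]), np.float64(-360.13))
```

Request:
send_rows(
  targets="0 0 0.03 0 0 0 80;0 0 0.055 0 0 0 80;0 0 0.07 0 0 0 80;0 0 0.075 0 0 0 80;0 0 0.075 0 0 0 80;0 0 0.075 0 0 0 0;0 0 0.075 0 0 0 0;0 0 0.075 0 0 0 0;0 0 0.075 0 0 0 0;0 0 0.075 0 0 0 0;0 0 0.075 0 0 0 0;0 0 0.075 0 0 0 0",
  grip_force=35,
)

```text
time_s: 12.28
ee_pos: [607.1, -65.2, 147.6]
ee_rot: [-179.9, 0.1, -145.0]
force: [-0.2, -1.0, 2.2]
gripper_width: 39.1
gripper_force: 35.0
```

Request:
send_rows(
  targets="0 0 0.00028 0 0 5 0;0 0 0.00056 0 0 10 0;0 0 0.00083 0 0 15 0;0 0 0.00111 0 0 20 0;0 0 0.00139 0 0 25 0;0 0 0.00167 0 0 30 0;0 0 0.00194 0 0 35 0;0 0 0.00222 0 0 40 0;0 0 0.0025 0 0 45 0;0 0 0.00278 0 0 50 0;0 0 0.00305 0 0 55 0;0 0 0.00333 0 0 60 0",
)

```text
time_s: 13.28
ee_pos: [607.0, -64.3, 144.3]
ee_rot: [179.9, 0.0, 154.8]
force: [-0.3, 2.0, 2.2]
gripper_width: 39.4
gripper_force: 35.0
```

```bash
python3 - <<'E'
from h import *
s=env.state();print(s["ee_pos"],s["ee_rot"],s["force"],s["torque"],s["gripper_width"])
g=grab("side");a=crop(g["image"],270,150,370,250,4,1.3);cv2.imwrite("pics/side1.png",g["image"])
f=grab("top")
cv2.imwrite("pics/k1.png",np.hstack([a,crop(cv2.imread("pics/side_ref.png"),270,150,370,250,4,1.3)]))
E
```

```text
[606.97687163 -64.29579376 144.26566381] [1.79913380e+02 4.36203915e-02 1.54777301e+02] [-0.26964684  1.95204301  2.20458291] [ 0.25019174 -0.03134836  0.14594875] 39.35942000954081
```

View pics/k1.png

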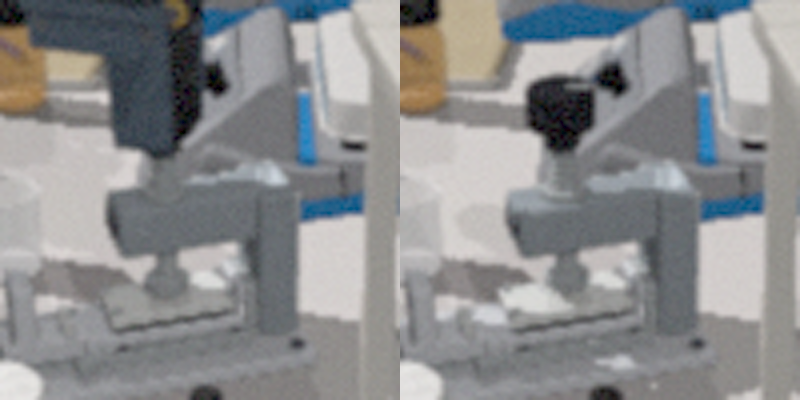

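The knob turns in the hand: torque is about 0.15–0.25 Nm and the foot is sinking. In side px the arm's front end is at about (297,204), and the tab isn't out.

Request:
send_rows(
  targets="0 0 0.00028 0 0 5 0;0 0 0.00056 0 0 10 0;0 0 0.00083 0 0 15 0;0 0 0.00111 0 0 20 0;0 0 0.00139 0 0 25 0;0 0 0.00167 0 0 30 0;0 0 0.00194 0 0 35 0;0 0 0.00222 0 0 40 0;0 0 0.0025 0 0 45 0;0 0 0.00278 0 0 50 0",
)

```text
time_s: 14.22
ee_pos: [607.6, -63.8, 141.5]
ee_rot: [179.8, -0.1, 104.9]
force: [1.7, 3.7, 3.1]
gripper_width: 39.0
gripper_force: 35.0
```

```bash
cat > tab.py <<'E'
from h import *
s=env.state();print(np.round(s["qpos"][5],1),np.round(s["ee_pos"],1),np.round(s["ee_rot"][2],1),np.round(s["force"],1),np.round(s["torque"],2))
g=grab("side")["image"];r=cv2.imread("pics/side1.png")
d=cv2.absdiff(g,r).max(2)[192:216,282:304]
print("npix>20:",(d>20).sum(),"cols",np.where((d>20).sum(0)>1)[0]+282,"rows",np.where((d>20).sum(1)>1)[0]+192)
cv2.imwrite("pics/last.png",g)
E
python3 tab.py
```

```text
-22.1 [607.6 -63.8 141.5] 104.9 [1.7 3.7 3.1] [ 0.55 -0.25  0.19]
npix>20: 7 cols [289] rows [200 202]
```

Request:
send_rows(
  targets="0.0005 0 0.00028 0 0 5 0;0.0005 0 0.00056 0 0 10 0;0.0005 0 0.00083 0 0 15 0;0.0005 0 0.00111 0 0 20 0",
)

```text
time_s: 14.6
ee_pos: [607.9, -63.8, 140.4]
ee_rot: [179.8, -0.1, 85.0]
force: [2.5, 3.1, 3.0]
gripper_width: 39.5
gripper_force: 35.0
```

```bash
python3 tab.py
```

```text
-2.2 [607.9 -63.8 140.4] 85.0 [2.5 3.1 3. ] [ 0.4  -0.37  0.24]
npix>20: 7 cols [299 301] rows [194 195]
```

Request:
send_rows(
  targets="0 0 0.00028 0 0 5 0;0 0 0.00056 0 0 10 0;0 0 0.00083 0 0 15 0;0 0 0.00111 0 0 20 0",
)

```text
time_s: 14.98
ee_pos: [608.2, -63.9, 139.4]
ee_rot: [179.8, -0.2, 65.1]
force: [3.8, 3.2, 2.0]
gripper_width: 39.6
gripper_force: 35.0
```

```bash
python3 tab.py
```

```text
17.8 [608.2 -63.9 139.4] 65.1 [3.8 3.2 2. ] [ 0.48 -0.58  0.24]
npix>20: 3 cols [301] rows [194]
```

Request:
send_rows(
  targets="0 0 0.00028 0 0 5 0;0 0 0.00056 0 0 10 0;0 0 0.00083 0 0 15 0",
)

```text
time_s: 15.28
ee_pos: [608.5, -64.0, 138.5]
ee_rot: [179.8, -0.2, 50.1]
force: [3.3, 2.6, 1.7]
gripper_width: 39.3
gripper_force: 35.0
```

```bash
python3 tab.py
```

```text
32.8 [608.5 -64.  138.5] 50.1 [3.3 2.6 1.7] [ 0.44 -0.65  0.22]
npix>20: 3 cols [] rows []
```

Request:
send_rows(
  targets="0.0005 0 0.00028 0 0 5 0;0.0005 0 0.00056 0 0 10 0;0.0005 0 0.00083 0 0 15 0",
)

```text
time_s: 15.58
ee_pos: [608.6, -64.1, 137.7]
ee_rot: [179.8, -0.2, 35.1]
force: [4.3, 2.2, 2.5]
gripper_width: 39.1
gripper_force: 35.0
```

```bash
python3 tab.py
```

```text
47.8 [608.6 -64.1 137.7] 35.1 [4.3 2.2 2.5] [ 0.22 -0.54  0.31]
npix>20: 4 cols [283] rows []
```

Request:
send_rows(
  targets="0.0005 0 0.00028 0 0 5 0;0.0005 0 0.00056 0 0 10 0",
)

```text
time_s: 15.8
ee_pos: [608.7, -64.3, 137.2]
ee_rot: [179.8, -0.2, 25.1]
force: [3.6, -0.2, 3.1]
gripper_width: 39.3
gripper_force: 35.0
```

```bash
python3 tab.py
```

```text
57.8 [608.7 -64.3 137.2] 25.1 [ 3.6 -0.2  3.1] [ 0.04 -0.5   0.27]
npix>20: 3 cols [] rows []
```

Request:
send_rows(
  targets="0.0005 0 0.00028 0 0 5 0;0.0005 0 0.00056 0 0 10 0",
)

```text
time_s: 16.02
ee_pos: [608.8, -64.4, 136.6]
ee_rot: [179.9, -0.1, 15.2]
force: [3.3, -0.6, 3.2]
gripper_width: 39.4
gripper_force: 35.0
```

```bash
python3 tab.py
```

```text
67.8 [608.8 -64.4 136.6] 15.2 [ 3.3 -0.6  3.2] [-0.15 -0.42  0.23]
npix>20: 1 cols [] rows []
```

Request:
send_rows(
  targets="0 0 0.00028 0 0 5 0;0 0 0.00056 0 0 10 0",
)

```text
time_s: 16.23
ee_pos: [608.8, -64.6, 136.1]
ee_rot: [179.9, -0.2, 5.2]
force: [4.1, -1.8, 4.2]
gripper_width: 39.2
gripper_force: 35.0
```

```bash
python3 tab.py
```

```text
77.7 [608.8 -64.6 136.1] 5.2 [ 4.1 -1.8  4.2] [-0.31 -0.5   0.31]
npix>20: 0 cols [] rows []
```

Request:
send_rows(
  targets="0 0 0.00028 0 0 5 0;0 0 0.00056 0 0 10 0",
)

```text
time_s: 16.45
ee_pos: [608.8, -64.7, 135.6]
ee_rot: [179.9, -0.2, -4.8]
force: [3.7, -3.3, 5.1]
gripper_width: 39.4
gripper_force: 35.0
```

```bash
python3 tab.py; python3 - <<'E'
from h import *
c=lambda n:crop(cv2.imread(n),270,150,370,250,4,1.3)
cv2.imwrite("pics/k2.png",np.hstack([c("pics/last.png"),c("pics/side1.png")]))
E
```

```text
87.7 [608.8 -64.7 135.6] -4.8 [ 3.7 -3.3  5.1] [-0.5  -0.53  0.31]
npix>20: 4 cols [295] rows []
```

View pics/k2.png

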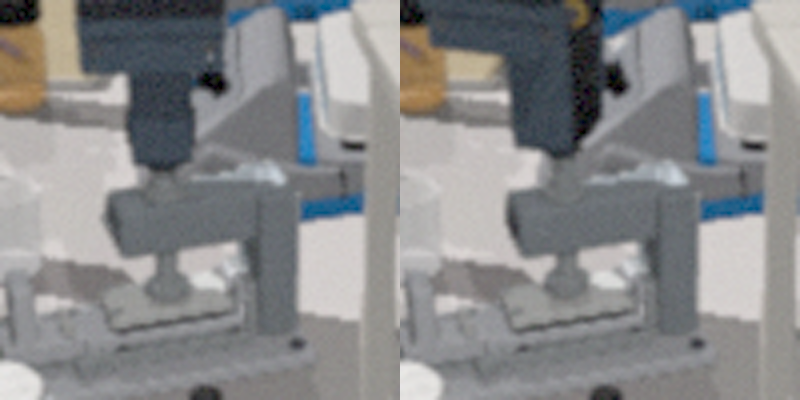

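The foot is seated on the cover and the screw still turns. The tab, at crop (107,215), is not out yet.

Request:
send_rows(
  targets="0.0005 0.0005 0.00028 0 0 5 0;0.0005 0.0005 0.00056 0 0 10 0",
)

```text
time_s: 16.67
ee_pos: [608.8, -64.9, 135.0]
ee_rot: [180.0, -0.1, -14.7]
force: [3.2, -2.5, 4.9]
gripper_width: 39.6
gripper_force: 35.0
```

```bash
python3 tab.py
```

```text
97.7 [608.8 -64.9 135. ] -14.7 [ 3.2 -2.5  4.9] [-0.42 -0.29  0.27]
npix>20: 19 cols [294 295 296] rows [203 204 205 206 207 208 209]
```

Request:
send_rows(
  targets="0.0005 0.0005 0.00028 0 0 5 0;0.0005 0.0005 0.00056 0 0 10 0",
)

```text
time_s: 16.88
ee_pos: [608.8, -65.1, 134.4]
ee_rot: [180.0, -0.1, -24.8]
force: [2.4, -1.3, 6.4]
gripper_width: 39.1
gripper_force: 35.0
```

```bash
python3 tab.py
```

```text
107.6 [608.8 -65.1 134.4] -24.8 [ 2.4 -1.3  6.4] [-0.17 -0.15  0.25]
npix>20: 31 cols [292 293 294 295 296] rows [203 204 205 206 207 208 209]
```

The tab is coming out: a change spans cols 292–296. I'll go on in small steps.

Request:
send_rows(
  targets="0 0 0.00028 0 0 5 0;0 0 0.00044 0 0 8 0",
)

```text
time_s: 17.1
ee_pos: [608.7, -65.2, 134.0]
ee_rot: [180.0, -0.1, -32.7]
force: [2.4, -1.0, 4.8]
gripper_width: 39.3
gripper_force: 35.0
```

```bash
python3 tab.py; python3 -c "
from h import *
g=grab('side');n=np.array([.978,.208,0]);o=np.array([606.5,-65.2,90])
for t in(0,6,12):print(proj(g,o-(32+t)*n))"
```

```text
115.6 [608.7 -65.2 134. ] -32.7 [ 2.4 -1.   4.8] [-0.21 -0.19  0.31]
npix>20: 35 cols [292 293 294 295 296] rows [192 203 204 205 206 207 208 209]
[296.96557849 206.57217558]
[294.47684615 206.95210139]
[291.97989849 207.33328134]
```

Request:
send_rows(
  targets="0 0 0.00014 0 0 2.5 0;0 0 0.00028 0 0 5 0",
)

```text
time_s: 17.37
ee_pos: [608.6, -65.3, 133.7]
ee_rot: [180.0, -0.1, -37.6]
force: [2.6, -1.3, 6.4]
gripper_width: 39.5
gripper_force: 35.0
```

```bash
python3 tab.py
```

```text
120.5 [608.6 -65.3 133.7] -37.6 [ 2.6 -1.3  6.4] [-0.24 -0.11  0.33]
npix>20: 37 cols [292 293 294 295 296 301] rows [192 203 204 205 206 207 208 209]
```

The tab edge has stopped at col 292, which is the predicted 12 mm, so I'll stop turning and release.

Request:
send_rows(
  targets="0 0 0 0 0 0 50;0 0 0 0 0 0 80;0 0 0 0 0 0 80;0 0 0 0 0 0 80;0 0 0 0 0 0 80;0 0 -0.02 0 0 0 80;0 0 -0.05 0 0 0 80;0 0 -0.08 0 0 0 80;0 0 -0.1 0 0 0 80;0 0 -0.12 0 0 0 80;0 0 -0.12 0 0 0 80;0 0 -0.12 0 0 0 80",
)

```text
time_s: 18.42
ee_pos: [608.6, -64.7, 253.4]
ee_rot: [-180.0, -0.1, -38.0]
force: [0.0, 0.1, -0.4]
gripper_width: 73.2
gripper_force: 0.0
```

```bash
python3 tab.py; python3 - <<'E'
from h import *
l=cv2.imread("pics/last.png");r=cv2.imread("pics/side1.png")
print(l[204:208,286:300].mean((0,2)).round(),r[204:208,286:300].mean((0,2)).round())
cv2.imwrite("pics/fin.png",np.hstack([crop(l,270,180,320,230,8,1.3),crop(l,230,150,360,280,3,1.3)[:390,:390].repeat(1,0) if 0 else cv2.resize(crop(l,230,150,360,280,3,1.3),(400,400))]))
E
```

```text
120.8 [608.6 -64.7 253.4] -38.0 [ 0.   0.1 -0.4] [-0.01  0.17  0.06]
npix>20: 53 cols [282 283 288 291 292 293 294 295 296] rows [195 196 198 199 200 203 204 205 206 207 208 209]
[125. 124. 125. 124. 125. 117.  86.  64.  62.  61.  55.  44.  31.  30.] [125. 125. 125. 125. 126. 124. 124. 124. 125. 119.  82.  35.  20.  29.]
```

View pics/fin.png

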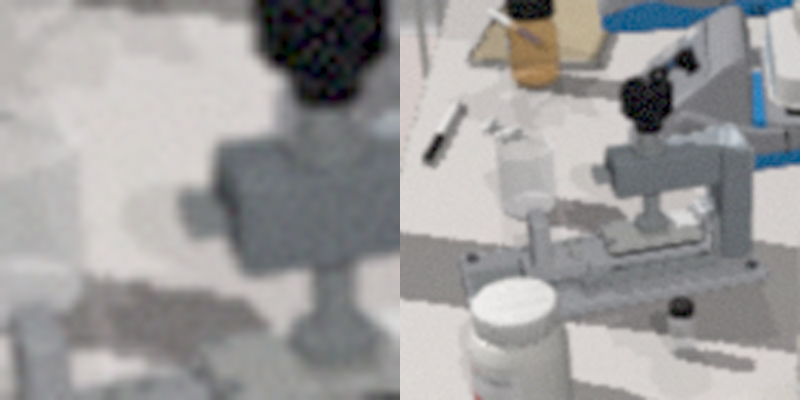

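The tab stands clearly out at crop (200,213), and the jar, beaker and vial are standing where they were. The gripper is clear of everything, so I'll hand in.

```bash
python3 -c "
from workcell import env
print(env.job_done())"
```

```text
the job is handed in; nothing more can be done
None
```

The job is handed in at about 18.5 s of the 72 s: the cell is home and was pressed at about 14.5 N, the clamp is tightened until the tab stood about 11–12 mm out (fully out, by the camera), the gripper is clear, and the jar, beaker and vial are undisturbed.

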